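# Check motor capacitors in a V-block test jig

### The arm

A 7-joint arm with a two-finger parallel gripper is mounted at the origin on the work surface. World frame = base frame: x ahead of the robot, y to its left, z up, the work surface at z = 0. Lengths are in m, angles in rad, forces in N, time in s.
With the tool pointing down it reaches from about 0.35 to 0.9 m from the base axis. Payload 19.9 kg.
Tool frame: the origin (TCP) lies midway between the tips of the shut fingers; the grasp point (between the pads) lies 19 mm behind it; z points along the fingers, y is the line along which they close (so a half turn about z gives the same grasp; the last joint's range is limited). The gripper opens to 94 mm and grips with 3 to 60 N. Pads are 16 mm wide; open, the fingers measure 119 mm over their backs; the gripper's body (75 mm by 177 mm) begins 78 mm behind the grasp point.
Start: joints at [-1.173, 0.417, -0.01, 1.614, 0.005, 1.111, -0.053], TCP at [0.266, 0.566, 0.205] pointing down, gripper open.
Joint ranges: [-2.81, 2.81], [-0.39, 2.02], [-1.27, 1.25], [0.06, 2.57], [-1.19, 4.33], [0.19, 2], [-2.82, 2.82]. Speed limits (rad/s): [1.89, 1.89, 2.39, 2.39, 3.01, 3.01, 3.01].

### API

Orientations are given as a 3x3 rotation matrix whose columns are the frame's x, y, z axes.
In Python, from workcell import bot, vision gives the robot as it stands (bot), with the cameras (vision). Calls block until the motion is done:
- bot.move_pose(position, orientation): joint-space move of the TCP to a pose.
- bot.line_to(position, rot=None, rate=0.15): straight line of the TCP; rot=None keeps the orientation; rate is the mean speed in m/s.
- bot.movej(angles): joint-space move.
- bot.gripper_to(opening): finger opening in m; the grip force is fixed at half the most; returns when the fingers have stopped.
- bot.wait(seconds).
- bot.solve_ik(position, orientation): joint angles nearest the present ones, or None.
- vision.capture(name): name is "scene" or "top" or "wrist"; returns a dict with "color" (420x560x3 uint8, red, green, blue), "fx", "fy", "cx", "cy" (pixels), "dist_coeffs" ([k1, k2, p1, p2, k3] as OpenCV has them; the pictures are not rectified), "R" (3x3) and "t" (3): a world point X has camera coordinates R X + t; the wrist camera has in their place "mount" (4x4, takes a point from camera to tool coordinates, whose origin is the TCP and whose axes are the flange's). Camera axes: x right, y down, z forward; pixel columns grow to the right and rows downward; lengths in m; the calibration is good to about 2 mm. A picture is of the moment at which its call begins: read the wrist's pose just before it. There is no depth.
A pose or a line that the arm cannot do raises bot.MotionError and nothing moves.
- bot.sign_off(): hands the job in; it is judged then, once.
Readings, each from a call of its own:
- bot.get_t(): time.
- bot.get_q(): joint angles.
- bot.get_qd(): joint speeds.
- bot.get_tau(): joint torques, N m.
- bot.get_eef_pos(): TCP position.
- bot.get_tool_rot(): TCP orientation.
- bot.get_force(): force on the tool from outside, world axes, zero at the start.
- bot.get_moment(): the same for the moment, N m.
- bot.get_gripper_width(): finger opening in m.
- bot.get_gripper_force(): force on a finger pad.
Only numpy, scipy, OpenCV 4.12 (cv2) and the standard library are available. Lean on these libraries where they do the work, as an engineer would, in place of code of your own. Each camera call takes 0.05 s, during which the arm holds its last target. There are 200 camera calls.

### The job

Push every capacitor can on the bench, upright, into a V of its own in the test jig until it is fully home against both faces, and let go. Then take the probe from its fork, touch its tip on the brass zero post first and then on the stud of each can in turn, from the tallest can down to the shortest, gently and resting about half a second each time, while that can is home in its V. Finally hang the probe back upright in its fork, with all the cans still home in their Vs and the other things on the bench left alone.

Things in the scene. Friction and masses are not known exactly. Their poses are not given: they have to be found in the camera images.
- jig: Fixed V-block jig: dark steel plate 8 mm thick with a row of four V seats along its y (pitch 76 mm), all open to its -x, about towards the robot. Origin on the bench, below the middle of the line of V apexes; x away from the robot into the Vs, z up. The plate spans x = -105 to +30, y = -155 to +155 mm. The Vs' plates and a bar behind them stand 32 mm above the bench.
- zero_pad (a point): Centre of the flat top of the fixed brass zero post, 16 mm in diameter, that stands on the jig plate between the two middle Vs: 53 mm above the bench, at x = -2, y = 0 mm in the jig's frame.
- stand: Fixed probe stand: foot plate 75 x 75 x 10 mm, a post at its +x side, and on top a level fork of two grey arms (8 mm thick, 12 mm wide, 58 mm long along x), top face 108 mm above the bench, slot 26 mm wide and open to the stand's -x. Origin on the bench below the probe's place in the slot.
- fork_seat (a point): Point in the fork's slot, level with the arms' top face, 108 mm above the bench: where the middle of the underside of the probe's flange belongs. x points from the slot's open end to its closed end.
- probe: Loose round cordless test probe, 100 g, hung upright in the fork by its flange. Origin: centre of the flange's underside, z up. Flange 38 mm diameter, z 0 to 6 mm; black handle 24 mm diameter, z 6 to 56 mm, gripped from above; nose 18 mm diameter tapering to z -50; thin sprung brass pin (5 mm diameter) to the tip at z -70 mm. The pin yields up to 8 mm: 0.9 N at first, 0.3 N more per mm.
- probe_tip (a point): The end of the probe's sprung pin, on the probe's axis, 70 mm below the flange's underside when the spring is relaxed.
- nest0 (a point): Apex of V seat 0 (leftmost seen from the robot) where its two faces meet, on the top face of the jig plate, 8 mm above the bench; at y = 114 mm in the jig's frame, axes as the jig's. The faces, 42 mm long and 24 mm high aluminium plates 8 mm thick, are at 90 degrees, 59 mm apart at the mouth. A can of radius r fully home stands with its axis 1.414 r in front of this point (-x), same y.
- nest1 (a point): Apex of V seat 1 (second from the left) where its two faces meet, on the top face of the jig plate, 8 mm above the bench; at y = 38 mm in the jig's frame, axes as the jig's. The faces, 42 mm long and 24 mm high aluminium plates 8 mm thick, are at 90 degrees, 59 mm apart at the mouth. A can of radius r fully home stands with its axis 1.414 r in front of this point (-x), same y.
- nest2 (a point): Apex of V seat 2 (third from the left) where its two faces meet, on the top face of the jig plate, 8 mm above the bench; at y = -38 mm in the jig's frame, axes as the jig's. The faces, 42 mm long and 24 mm high aluminium plates 8 mm thick, are at 90 degrees, 59 mm apart at the mouth. A can of radius r fully home stands with its axis 1.414 r in front of this point (-x), same y.
- nest3 (a point): Apex of V seat 3 (rightmost) where its two faces meet, on the top face of the jig plate, 8 mm above the bench; at y = -114 mm in the jig's frame, axes as the jig's. The faces, 42 mm long and 24 mm high aluminium plates 8 mm thick, are at 90 degrees, 59 mm apart at the mouth. A can of radius r fully home stands with its axis 1.414 r in front of this point (-x), same y.
- can_a: Loose capacitor can, upright plain aluminium cylinder, the largest of four sizes: 50 mm in diameter, 82 mm high, with a brass stud 14 mm in diameter and 8 mm high in the middle of its top. About 240 g, bottom-heavy. Origin: centre of its underside, z up. It may be absent.
- can_a_stud (a point): Centre of the top of can_a's stud, 90 mm above the can's underside, on its axis.
- can_b: Loose capacitor can, upright plain aluminium cylinder, the second largest of four sizes: 45 mm in diameter, 74 mm high, with a brass stud 14 mm in diameter and 8 mm high in the middle of its top. About 190 g, bottom-heavy. Origin: centre of its underside, z up. It may be absent.
- can_b_stud (a point): Centre of the top of can_b's stud, 82 mm above the can's underside, on its axis.
- can_c: Loose capacitor can, upright plain aluminium cylinder, the third of four sizes: 40 mm in diameter, 66 mm high, with a brass stud 14 mm in diameter and 8 mm high in the middle of its top. About 150 g, bottom-heavy. Origin: centre of its underside, z up. It may be absent.
- can_c_stud (a point): Centre of the top of can_c's stud, 74 mm above the can's underside, on its axis.
- can_d: Loose capacitor can, upright plain aluminium cylinder, the smallest of four sizes: 35 mm in diameter, 58 mm high, with a brass stud 14 mm in diameter and 8 mm high in the middle of its top. About 120 g, bottom-heavy. Origin: centre of its underside, z up. It may be absent.
- can_d_stud (a point): Centre of the top of can_d's stud, 66 mm above the can's underside, on its axis.
- driver: Bystander: a screwdriver lying on the bench; not to be disturbed.
- tin: Bystander: a small closed jar of grease, 56 mm in diameter, 75 mm high, standing on the bench; not to be disturbed.
- spanner: Bystander: a spanner lying on the bench; not to be disturbed.

How it is judged:
By the outcome, as a careful person would: the job done as asked, in the order asked, and still so for the second after the job is handed in, with the robot touching nothing.
Of can_a, can_b, can_c, can_d only 3 to 4 are there at a start; the rules pass over those that are not, and their reading is None.
At some moment in a run one of can_a, can_b, can_c, can_d may be knocked a few centimetres aside while the robot is not near it.
It also fails if it takes over 210 s, if anything falls off the work surface, if the arm or the gripper's body presses on something with over 40 N, if the wrist force passes 120 N, or if a joint passes its speed limit or range.

## Working session

There is one attempt and no reset: what is moved stays moved. The work goes in short steps, each a Python script; the robot and the scene stay as the last script left them, time stands still between calls to the robot, and variables do not carry over. Pictures are saved under pics/ and viewed, at most 14 in all, crops included, and the job is handed in when it is done.

```bash
ls; mkdir -p pics
python3 - <<'E'
from workcell import bot, vision
import cv2,pickle
for n in("top","scene"):
    c=vision.capture(n); cv2.imwrite(f"pics/{n}0.png",c["color"][:,:,::-1]); pickle.dump(c,open(f"{n}.pkl","wb"))
    print(n,c["fx"],c["cx"],c["cy"],c["dist_coeffs"],c["R"],c["t"])
print(bot.get_t(),bot.get_tool_rot(),bot.get_gripper_width())
E
```

```text
pics
workcell.py
top 410.0354378387951 279.7361789331317 205.42363290654697 [0.00746819 0.         0.         0.         0.        ] [[-0.00379503 -0.99991757 -0.0122657 ]
 [-0.98668563  0.00573862 -0.16253782]
 [ 0.16259481  0.01148556 -0.98662607]] [0.01263647 0.57482833 0.83096399]
scene 484.30602156333686 275.06044593538144 208.42383531171026 [-0.08320552  0.          0.          0.          0.        ] [[ 0.42493356  0.90517989 -0.00899107]
 [ 0.71575206 -0.34205497 -0.60884922]
 [-0.55419351  0.25228509 -0.79323501]] [-0.23226885 -0.35597018  1.68850543]
0.1 [[-9.04844576e-01  4.25741886e-01 -3.74272481e-04]
 [ 4.25742045e-01  9.04844075e-01 -9.54185266e-04]
 [-6.75783977e-05 -1.02273289e-03 -9.99999475e-01]] 0.09412897239281366
```

View pics/top0.png

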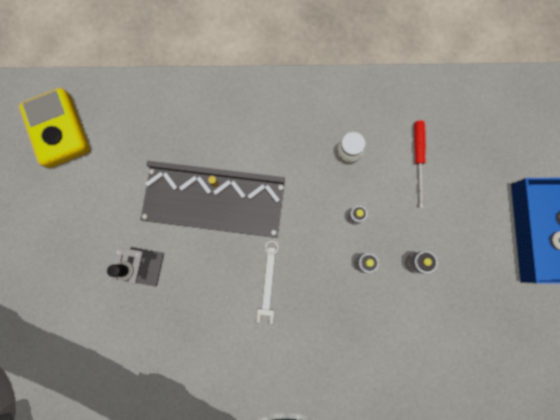

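View pics/scene0.png

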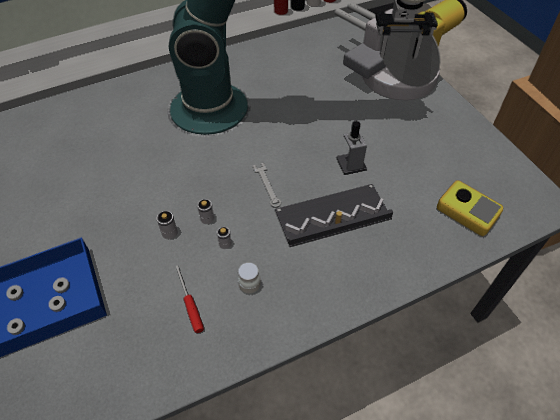

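The top view shows three cans with brass studs at (359,213), (368,263) and (426,262). It also shows the jig with V apexes around (155–275,185), the zero post at (212,181), the stand at about (140,267), the probe top at (118,270), the tin at (351,145), the spanner at (268,280) and the driver at (420,160). The scene view agrees. Next I'll measure roughly, then move the wrist camera in closer.

```bash
cat > h.py <<'E'
from workcell import bot, vision
import numpy as np, cv2, pickle
def cam(n):
    if n=="wrist":
        p,Rt=np.array(bot.get_eef_pos()),np.array(bot.get_tool_rot()); c=vision.capture(n)
        M=np.array(c["mount"]); c["Rwc"]=Rt@M[:3,:3]; c["o"]=p+Rt@M[:3,3]
    else:
        c=vision.capture(n); c["Rwc"]=np.array(c["R"]).T; c["o"]=-c["Rwc"]@np.array(c["t"])
    c["K"]=np.array([[c["fx"],0,c["cx"]],[0,c["fy"],c["cy"]],[0,0,1]]); c["D"]=np.array(c["dist_coeffs"],float)
    return c
def cast(c,uv,z):
    u=cv2.undistortPoints(np.array(uv,float).reshape(-1,1,2),c["K"],c["D"]).reshape(-1,2)
    d=np.c_[u,np.ones(len(u))]@c["Rwc"].T
    return c["o"]+d*((z-c["o"][2])/d[:,2])[:,None]
def proj(c,X):
    R=c["Rwc"].T; return cv2.projectPoints(np.array(X,float).reshape(-1,1,3),cv2.Rodrigues(R)[0],-R@c["o"],c["K"],c["D"])[0].reshape(-1,2)
def brass(c,smin=110,amin=8):
    h=cv2.cvtColor(c["color"],cv2.COLOR_RGB2HSV); m=cv2.inRange(h,(18,smin,70),(32,255,255))
    n,l,s,ct=cv2.connectedComponentsWithStats(m)
    return [(ct[i].round(1),s[i,4],s[i,2:4]) for i in range(1,n) if s[i,4]>=amin]
def down(th): # tool y (closing) at angle th in xy, tool z down
    y=np.array([np.cos(th),np.sin(th),0]); z=np.array([0,0,-1.]); return np.c_[np.cross(y,z),y,z]
def save(c,f): cv2.imwrite("pics/"+f,c["color"][:,:,::-1])
E
python3 - <<'E'
from h import *
c=cam("top"); s=cam("scene")
print(c["o"],s["o"])
for n,k in(("top",c),("scene",s)):
    for b in brass(k): print(n,b,*[cast(k,b[0],z)[0][:2].round(3) for z in(.053,.066,.074,.082,.090)])
print("jig corners",cast(c,[(148,163),(284,178),(274,236),(141,219)],.02).round(3))
print("stand foot",cast(c,[(163,252),(158,285),(131,247)],.01).round(3),"probe top",cast(c,[(117,270)],.164).round(3))
print("tin",cast(c,[(352,143)],.075),"spanner",cast(c,[(271,245),(265,317)],0),"driver",cast(c,[(420,122),(421,206)],0))
w=cam("wrist");print(w["mount"],w["fx"],w["D"])
E
```

```text
[ 4.32112369e-01 -2.07375363e-04  9.13437081e-01] [ 1.28924397 -0.33750103  1.12056111]
top (array([ 58.5, 134.7]), np.int32(2561), array([71, 80], dtype=int32)) [0.734 0.496] [0.73  0.488] [0.727 0.484] [0.724 0.479] [0.721 0.474]
top (array([212.6, 180.3]), np.int32(74), array([10, 12], dtype=int32)) [0.63  0.154] [0.627 0.152] [0.625 0.15 ] [0.623 0.149] [0.621 0.147]
top (array([359.3, 212.6]), np.int32(47), array([8, 8], dtype=int32)) [ 0.558 -0.158] [ 0.556 -0.156] [ 0.554 -0.155] [ 0.553 -0.153] [ 0.552 -0.152]
top (array([369.4, 262.5]), np.int32(48), array([8, 8], dtype=int32)) [ 0.453 -0.176] [ 0.453 -0.173] [ 0.452 -0.171] [ 0.452 -0.17 ] [ 0.452 -0.168]
top (array([427.1, 261.4]), np.int32(58), array([9, 8], dtype=int32)) [ 0.455 -0.295] [ 0.454 -0.29 ] [ 0.454 -0.287] [ 0.454 -0.285] [ 0.454 -0.282]
scene (array([445.7,  15.7]), np.int32(852), array([46, 45], dtype=int32)) [-0.06   1.063] [-0.044  1.046] [-0.034  1.035] [-0.023  1.025] [-0.013  1.014]
scene (array([419.,  18.]), np.int32(9), array([9, 1], dtype=int32)) [-0.091  0.949] [-0.074  0.933] [-0.063  0.924] [-0.
[... 838 characters left out ...]
023 0.02 ]
 [0.551 0.316 0.02 ]]
stand foot [[0.479 0.267 0.01 ]
 [0.408 0.275 0.01 ]
 [0.49  0.338 0.01 ]] probe top [[0.439 0.304 0.164]]
tin [[ 0.70352699 -0.14417758  0.075     ]] spanner [[0.49359602 0.03018609 0.        ]
 [0.33849032 0.04319718 0.        ]] driver [[ 0.7771664  -0.316192    0.        ]
 [ 0.57948866 -0.30683459  0.        ]]
[[-5.13546468e-04 -9.59076674e-01 -2.83146023e-01  8.24968308e-02]
 [ 9.99999823e-01 -5.77409495e-04  1.42094882e-04 -1.24320757e-05]
 [-2.99771089e-04 -2.83145900e-01  9.59076801e-01 -1.79894773e-01]
 [ 0.00000000e+00  0.00000000e+00  0.00000000e+00  1.00000000e+00]] 297.47177786998526 [-0.03846645  0.          0.          0.          0.        ]
```

Run:
```python
from h import *
R=down(np.pi/2)
print(bot.get_t())
for n,p,th in(("jig",(0.60,.16,.26),np.pi/2),("stand",(0.45,.30,.28),np.pi/2),("cans",(.50,-.21,.24),np.pi/2)):
    bot.move_pose(p,down(th)); w=cam("wrist"); save(w,n+"1.png"); pickle.dump(w,open(n+"1.pkl","wb"))
    print(n,bot.get_t(),bot.get_eef_pos(),w["o"])
    for b in brass(w,amin=30): print(b,*[cast(w,b[0],z)[0][:2].round(4) for z in(.053,.066,.074,.082,.090)])
im=np.hstack([cv2.imread("pics/%s1.png"%n) for n in("jig","stand","cans")])
```

```text
0.25
jig 2.2083 [0.59969868 0.16109789 0.25988837] [0.51722178 0.16087832 0.43976038]
(array([ 2.2, 67.5]), np.int32(62), array([ 7, 13], dtype=int32)) [ 0.4504 -0.1841] [ 0.4527 -0.1725] [ 0.4541 -0.1654] [ 0.4554 -0.1582] [ 0.4568 -0.1511]
(array([ 32.7, 153.2]), np.int32(150), array([15, 14], dtype=int32)) [ 0.5566 -0.1667] [ 0.5552 -0.1557] [ 0.5544 -0.1489] [ 0.5536 -0.1421] [ 0.5528 -0.1354]
(array([276.4, 205.2]), np.int32(182), array([12, 19], dtype=int32)) [0.6281 0.1557] [0.6243 0.1559] [0.622 0.156] [0.6198 0.1561] [0.6175 0.1562]
(array([501.3, 259.3]), np.int32(4110), array([90, 69], dtype=int32)) [0.7103 0.4849] [0.7038 0.474 ] [0.6998 0.4673] [0.6958 0.4606] [0.6918 0.4539]
(array([102.4, 339.5]), np.int32(828), array([34, 58], dtype=int32)) [ 0.8517 -0.1236] [ 0.8405 -0.1141] [ 0.8336 -0.1082] [ 0.8266 -0.1023] [ 0.8197 -0.0964]
(array([458.5, 340.2]), np.int32(866), array([33, 58], dtype=int32)) [0.8529 0.4467] [0.8416 0.4371] [0.8347 0.4312] [0.8277 0.4253] [0.8208 0.4193]
(array([415.6, 395.6]), np.int32(4024), array([295,  26], dtype=int32)) [0.9682 0.3937] [0.953
[... 1218 characters left out ...]
0.5604 -0.1559] [ 0.5553 -0.1578] [ 0.5522 -0.159 ] [ 0.5491 -0.1602] [ 0.546  -0.1613]
(array([527.9, 274.7]), np.int32(260), array([27, 19], dtype=int32)) [0.6258 0.1437] [0.6185 0.1312] [0.6139 0.1235] [0.6094 0.1158] [0.6049 0.1081]
(array([102.1, 340.2]), np.int32(819), array([32, 57], dtype=int32)) [ 0.7368 -0.4799] [ 0.7255 -0.4703] [ 0.7186 -0.4644] [ 0.7116 -0.4585] [ 0.7047 -0.4526]
(array([458.6, 340.3]), np.int32(849), array([33, 57], dtype=int32)) [0.7367 0.0622] [0.7254 0.0526] [0.7184 0.0466] [0.7115 0.0407] [0.7045 0.0348]
(array([417. , 395.6]), np.int32(3891), array([295,  26], dtype=int32)) [0.846  0.0141] [0.8308 0.0061] [0.8215 0.0013] [ 0.8122 -0.0036] [ 0.8028 -0.0085]
```

View pics/jig1.png

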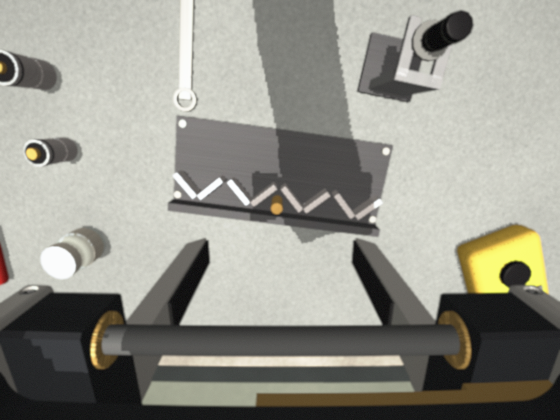

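View pics/stand1.png

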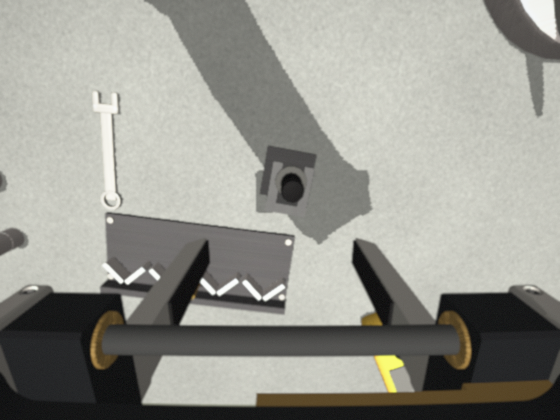

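View pics/cans1.png

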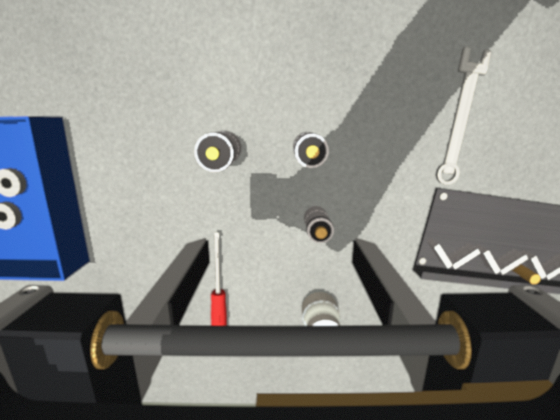

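Run:
```python
import cv2,numpy as np
j=cv2.imread("pics/jig1.png");s=cv2.imread("pics/stand1.png");t=cv2.imread("pics/top0.png")
z=lambda im,x,y,w,h,k:cv2.resize(im[y:y+h,x:x+w],None,fx=k,fy=k,interpolation=cv2.INTER_CUBIC)
a=z(j,160,105,250,135,3) #750x405
b=np.hstack([z(s,240,130,100,90,2.5)[:190],z(j,350,0,130,76,2.5)[:190],z(t,100,235,70,54,3.5)[:188][:190].copy() if 0 else np.pad(z(t,100,235,70,54,3.5),((0,1),(0,0),(0,0)))[:190]])
b=cv2.resize(b,(750,int(190*750/b.shape[1])));cv2.imwrite("pics/zoom1.png",np.vstack([a,b]))
print(a.shape,b.shape)
```

```text
(405, 750, 3) (173, 750, 3)
```

View pics/zoom1.png

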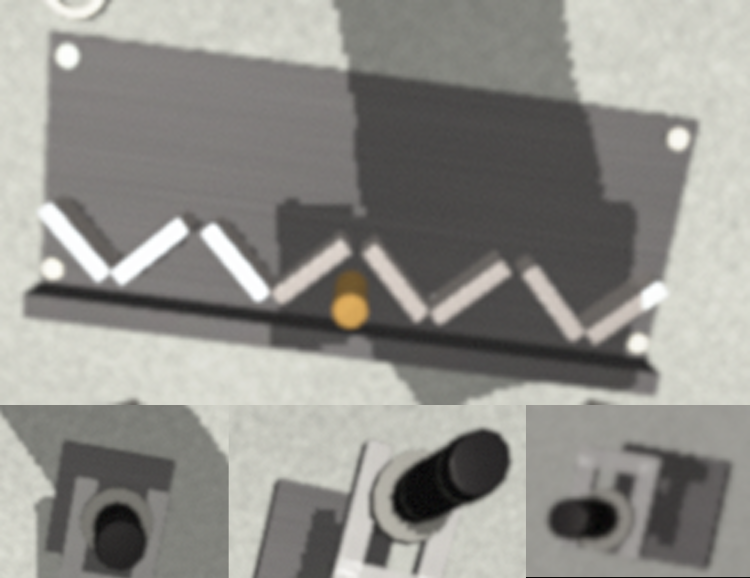

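```bash
cat >> h.py <<'E'
def fit2(P,Q): # rigid 2D: Q = R(th) P + t
    P,Q=np.array(P),np.array(Q);p,q=P.mean(0),Q.mean(0);A=(P-p);B=(Q-q)
    th=np.arctan2((A[:,0]*B[:,1]-A[:,1]*B[:,0]).sum(),(A*B).sum()); r=np.array([[np.cos(th),-np.sin(th)],[np.sin(th),np.cos(th)]])
    return th,q-r@p,(P@r.T+q-r@p-Q)
E
python3 - <<'E'
from h import *
w=pickle.load(open("jig1.pkl","rb"));s=pickle.load(open("stand1.pkl","rb"));cn=pickle.load(open("cans1.pkl","rb"))
z=lambda a:[(160+x/3-.33,105+y/3-.33) for x,y in a]
c=cast(w,z([(52,32),(698,120)]),.008)[:,:2];p0=cast(w,z([(350,311)]),.053)[:,:2];ap=cast(w,z([(112,268),(271,292),(429,313),(584,333)]),.032)[:,:2]
th,t,e=fit2([(-.105,-.155),(-.105,.155),(-.002,0)],np.vstack([c,p0]));print("A",np.degrees(th),t,e)
th,t,e=fit2([(-.105,-.155),(-.105,.155),(-.002,0)]+[(0,y) for y in(-.114,-.038,.038,.114)],np.vstack([c,p0,ap]));print("B",np.degrees(th),t,e.round(4))
# probe: dark handle top & flange in stand view; triangulate with jig view
for k,n in((s,"stand"),(w,"jig")):
    g=k["color"].max(2); m=(g<45).astype(np.uint8)
    nn,l,st,ct=cv2.connectedComponentsWithStats(m)
    for i in range(1,nn):
        if 150<st[i,4]<4000 and st[i,1]<260: print(n,st[i],ct[i])
for k,uv in((s,(291,188)),):
    print(cast(k,[uv],.164))
# foot corners in stand view z=.010
zs=[(65,440),(175,460)];print(b:=[(240+x/2.5*(950/750) if 0 else x,y) for x,y in zs])
E
```

```text
A -7.500569454562282 [0.63453471 0.15537446] [[-1.96490555e-04 -1.16114553e-03]
 [ 1.38774369e-04  1.11524863e-03]
 [ 5.77161856e-05  4.58969004e-05]]
B -7.68256169038309 [0.63429014 0.15534218] [[-0.0009 -0.0008]
 [ 0.0004  0.0013]
 [-0.0002  0.    ]
 [ 0.0014 -0.0008]
 [-0.0002 -0.0002]
 [-0.0004  0.    ]
 [-0.0002  0.0004]]
stand [282 174  21  28 421] [291.87410926 187.57719715]
stand [ 168  241   41   87 1223] [187.99836468 285.96156991]
stand [ 353  242   47   86 1193] [373.3176865  286.85834032]
jig [422  12  49  40 845] [443.71360947  33.68047337]
jig [281 214  94  13 215] [326.22325581 220.01860465]
jig [ 169  242   40   85 1158] [187.65889465 286.18393782]
jig [ 353  242   40   86 1172] [373.10324232 286.43600683]
[[0.43484142 0.31021306 0.164     ]]
[(65, 440), (175, 460)]
```

```bash
cat >> h.py <<'E'
JT,JO=np.radians(-7.6),np.array([.6343,.1553])
JR=np.array([[np.cos(JT),-np.sin(JT)],[np.sin(JT),np.cos(JT)]])
def jig(x,y,z): return np.r_[JR@[x,y]+JO,z]
TR=down(np.pi/2+JT)
CAN={"a":(.025,.082),"b":(.0225,.074),"c":(.020,.066),"d":(.0175,.058)}
NY=[.114,.038,-.038,-.114]
def stud(c,xy,z,tol=.06): # nearest brass blob to the expected place
    best=min(((np.linalg.norm(cast(c,b[0],z)[0][:2]-xy),tuple(b[0])) for b in brass(c,90,25) if b[1]<600 and b[0][1]<330),default=(9,None))
    return (cast(c,best[1],z)[0][:2],best[1]) if best[0]<tol else (None,None)
def tri(obs): # rays (cam,uv) -> point
    A=np.zeros((3,3));b=np.zeros(3)
    for c,uv in obs:
        d=cast(c,uv,0)[0]-c["o"];d/=np.linalg.norm(d);M=np.eye(3)-np.outer(d,d);A+=M;b+=M@c["o"]
    return np.linalg.solve(A,b)
E
python3 - <<'E'
from h import *
for nm,xy in(("big",(.454,-.285)),("c",(.4528,-.1723))):
    ob=[]
    for dy in(-.1,.1):
        bot.move_pose((xy[0]+.02,xy[1]+dy,.2),TR); w=cam("wrist"); p,uv=stud(w,xy,.08); ob.append((w,uv)); print(nm,p,uv)
    print(nm,tri(ob),bot.get_t())
E
```

```text
big [ 0.45393532 -0.28615014] (np.float64(373.7), np.float64(170.6))
big [ 0.45384696 -0.28671815] (np.float64(181.6), np.float64(195.3))
big [ 0.45371649 -0.28640242  0.08085304] 6.6833
c [ 0.45148793 -0.17479329] (np.float64(375.0), np.float64(169.9))
c [ 0.45127623 -0.17033276] (np.float64(184.7), np.float64(193.9))
c [ 0.45275367 -0.17279634  0.07321406] 8.0417
```

```bash
cat >> h.py <<'E'
def pick_place(k,xy,n):
    r,H=CAN[k]; xy=np.array(xy)
    bot.gripper_to(2*r+.030)
    bot.move_pose((*xy,.2),TR); w=cam("wrist"); p,uv=stud(w,xy,H+.008); print(k,"at",p)
    if p is None: raise SystemExit("not found")
    g=H-.030
    bot.line_to((*p,.13),TR,.2); bot.line_to((*p,g),TR,.12); bot.gripper_to(0)
    wd=bot.get_gripper_width(); print("width",wd,"F",bot.get_gripper_force())
    if abs(wd-2*r)>.004: raise SystemExit("bad width")
    x=-(1.414*r+.007)
    bot.line_to((*p,.15),TR,.15)
    bot.move_pose(jig(x-.04,NY[n],.17),TR); bot.line_to(jig(x-.04,NY[n],g+.02),TR,.15)
    bot.line_to(jig(x,NY[n],g+.02),TR,.08); bot.line_to(jig(x,NY[n],g+.0095),TR,.05)
    bot.gripper_to(2*r+.008); bot.wait(.2)
    bot.line_to(jig(x,NY[n],.19),TR,.2); push(k,n)
def push(k,n):
    r,H=CAN[k]; hx=-(2.414*r+.008); bot.gripper_to(0)
    bot.move_pose(jig(hx-.035,NY[n],.19),TR); bot.line_to(jig(hx-.035,NY[n],.024),TR,.2)
    f0=np.array(bot.get_force()); x=hx-.012
    bot.line_to(jig(x,NY[n],.024),TR,.06)
    while x<hx+.006:
        x+=.001; bot.line_to(jig(x,NY[n],.024),TR,.02); bot.wait(.1)
        f=JR.T@(np.array(bot.get_force())-f0)[:2]
        if f[0]<-4: break
    print("push stop",x-hx,f, bot.get_t())
    bot.line_to(jig(hx-.035,NY[n],.024),TR,.1); bot.line_to(jig(hx-.035,NY[n],.2),TR,.25)
E
python3 - <<'E'
from h import *
pick_place("b",(.4538,-.2864),0)
bot.move_pose(jig(-.06,.03,.26),TR); w=cam("wrist"); save(w,"j2.png"); pickle.dump(w,open("j2.pkl","wb"))
p,uv=stud(w,jig(-.032,.114,0)[:2],.09); print("seen jig frame",JR.T@(p-JO), "want",-1.414*.0225,.114)
E
```

```text
b at [ 0.45357351 -0.28632874]
width 0.04465181602839287 F 30.00095397233963
push stop -0.000999999999999994 [-8.96796502 -2.55621613] 24.25
seen jig frame [-0.03244216  0.11359209] want -0.031814999999999996 0.114
```

View pics/j2.png

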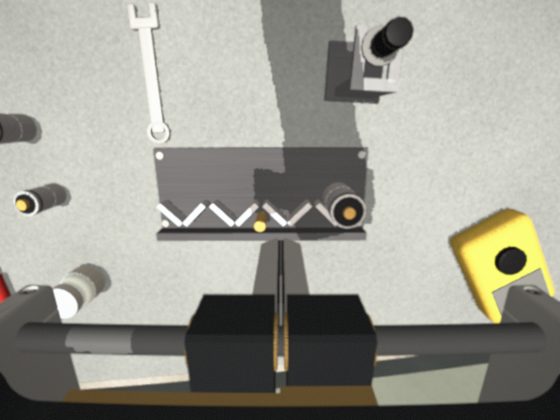

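The picture shows can b upright in the right-hand V of the image (nest0), stud at (348,213), within 1 mm of the home position. Cans c and d are next.

Run:
```python
from h import *
pick_place("c",(.4525,-.1725),2)
pick_place("d",(.5555,-.1575),3)
bot.move_pose(jig(-.06,0,.26),TR); w=cam("wrist"); save(w,"j3.png")
for k,n in(("b",0),("c",2),("d",3)):
    r,H=CAN[k]; p,uv=stud(w,jig(-1.414*r,NY[n],0)[:2],H+.016); print(k,uv,None if p is None else (JR.T@(p-JO)-[-1.414*r,NY[n]]).round(4))
# probe views
ob=[]
for dx,dy in((0.0,-.06),(0,.06)):
    bot.move_pose((.44+dx,.305+dy,.30),TR); w=cam("wrist"); ob.append(w); save(w,f"pr{dy}.png")
pickle.dump(ob,open("pr.pkl","wb")); print(bot.get_t())
a=[cv2.imread(f"pics/pr{d}.png")[60:300,100:500] for d in(-.06,.06)]
cv2.imwrite("pics/prz.png",cv2.resize(np.hstack(a),None,fx=1,fy=1))
```

```text
c at [ 0.45247868 -0.17263865]
width 0.039846961188072516 F 30.001097917556763
push stop -0.000999999999999994 [-4.43614962  0.17955297] 42.8583
d at [ 0.55562471 -0.15752683]
width 0.034430482589266946 F 30.000681281089783
push stop -0.000999999999999994 [-5.7271172  -0.99380763] 60.275
b (np.float64(367.8), np.float64(206.9)) [-0.009  -0.0075]
c (np.float64(250.7), np.float64(214.3)) [-0.0005  0.0001]
d (np.float64(192.8), np.float64(215.1)) [-0.0003  0.0002]
63.725
```

View pics/prz.png

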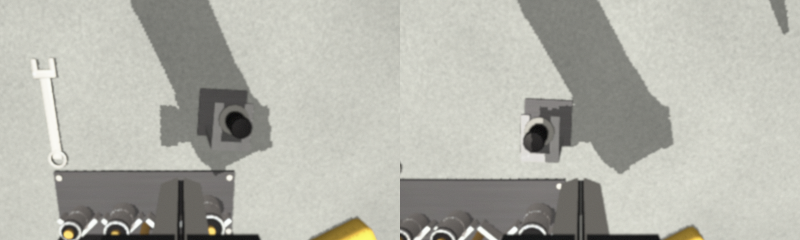

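Can b reads 12 mm off home, so I'll check that. c and d are home. The pair of pictures shows the probe in its fork, with its black handle top at about (338,185) and (237,200) full-frame.

Run:
```python
import cv2
j=cv2.imread("pics/j3.png"); cv2.imwrite("pics/j3z.png",cv2.resize(j[130:260,140:400],None,fx=3,fy=3,interpolation=cv2.INTER_CUBIC)[:, :])
```

```text
(no output)
```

View pics/j3z.png

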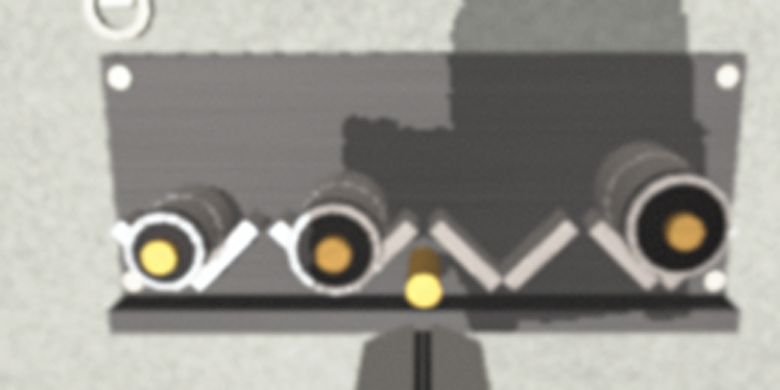

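Can b is displaced in the picture: stud at zoom (685,232), no longer nested. It was home at 24 s, so this looks like the announced knock. I'll push it home again.

Run:
```python
from h import *
bot.move_pose(jig(-.12,.08,.24),TR)
NY[0]=.110; push("b",0); NY[0]=.114; push("b",0)
bot.move_pose(jig(-.06,0,.26),TR); w=cam("wrist"); save(w,"j4.png")
for k,n in(("b",0),("c",2),("d",3)):
    r,H=CAN[k]; p,uv=stud(w,jig(-1.414*r,NY[n],0)[:2],H+.016); print(k,uv,None if p is None else (JR.T@(p-JO)-[-1.414*r,NY[n]]).round(4))
# probe: handle ends from pr views
ob=pickle.load(open("pr.pkl","rb"))
for w in ob:
    g=w["color"].max(2); m=cv2.inRange(g,0,40); nn,l,st,ct=cv2.connectedComponentsWithStats(m)
    for i in range(1,nn):
        if 150<st[i,4]<1500 and st[i,1]<230:
            y,x=np.nonzero(l==i); 
            print(st[i],ct[i], "o",w["o"], "top/bottom cast mid .139:",cast(w,ct[i],.139))
```

```text
push stop -0.008 [-5.05127701  2.24312312] 67.8833
push stop -0.008 [-4.95187076  2.58723757] 72.5333
b (np.float64(367.9), np.float64(207.8)) [-0.0073 -0.0072]
c (np.float64(250.8), np.float64(214.0)) [-0.0005  0.    ]
d (np.float64(193.0), np.float64(215.0)) [-0.0002  0.0002]
[326 172  25  26 409] [338.00244499 184.40831296] o [0.358699   0.25525386 0.47979499] top/bottom cast mid .139: [[0.43955919 0.31247793 0.139     ]]
[230 185  17  26 211] [239.27014218 194.50236967] o [0.35904589 0.37588769 0.47907206] top/bottom cast mid .139: [[0.43642913 0.31584426 0.139     ]]
```

```bash
cat >> h.py <<'E'
def regrip(k,n,x,y): # x,y: can axis in the jig frame
    r,H=CAN[k]; g=H-.030+.0085; hx=-1.414*r
    bot.gripper_to(2*r+.018); bot.move_pose(jig(x,y,.19),TR); bot.line_to(jig(x,y,g),TR,.15); bot.gripper_to(0); print("w",bot.get_gripper_width())
    bot.line_to(jig(hx-.009,NY[n],g+.001),TR,.05); bot.line_to(jig(hx-.001,NY[n],g+.001),TR,.04); print("F",JR.T@np.array(bot.get_force())[:2])
    bot.gripper_to(2*r+.008); bot.wait(.2); bot.line_to(jig(hx-.001,NY[n],.19),TR,.2)
def check(w=None,show=True):
    if w is None: bot.move_pose(jig(-.06,0,.26),TR); w=cam("wrist")
    for k,n in(("b",0),("c",2),("d",3)):
        r,H=CAN[k]; p,uv=stud(w,jig(-1.414*r,NY[n],0)[:2],H+.016); print(k,uv,None if p is None else (JR.T@(p-JO)-[-1.414*r,NY[n]]).round(4))
    return w
E
python3 - <<'E'
from h import *
regrip("b",0,-.0391,.1068); push("b",0); save(check(),"j5.png"); print(bot.get_t())
ob=[]
bot.gripper_to(.08)
for dy in(-.1,.1):
    bot.move_pose((.46,.31+dy,.25),TR); w=cam("wrist"); save(w,f"pq{dy}.png"); ob.append(w)
pickle.dump(ob,open("pq.pkl","wb")); print(bot.get_t())
a=[cv2.resize(cv2.imread(f"pics/pq{d}.png")[90:290,x:x+130],None,fx=3,fy=3,interpolation=cv2.INTER_CUBIC) for d,x in((-.1,320),(.1,100))]
cv2.imwrite("pics/pqz.png",np.hstack(a))
E
```

```text
w 0.04465146727149916
F [ 0.30458701 -0.75532739]
push stop -0.000999999999999994 [-7.64417484 -0.26646078] 86.2917
b (np.float64(372.8), np.float64(213.0)) [-0.0006 -0.0005]
c (np.float64(250.7), np.float64(214.0)) [-0.0005 -0.0001]
d (np.float64(193.0), np.float64(215.0)) [-0.0002  0.0002]
88.2833
91.1167
```

View pics/pqz.png

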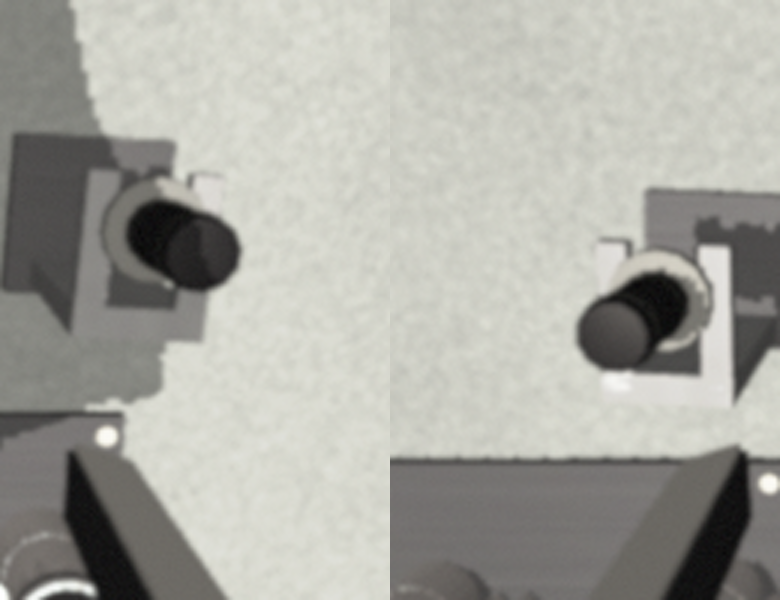

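Run:
```python
from h import *
a,b=pickle.load(open("pq.pkl","rb"))
L=lambda x,y:(320+x/3-.33,90+y/3-.33); Rr=lambda x,y:((x-390)/3+100-.33,90+y/3-.33)
print("top",tri([(a,L(203,250)),(b,Rr(614,335))]))
print("flange",tri([(a,L(156,232)),(b,Rr(659,300))]))
for w,f,t,fl in((a,L,(203,250),(156,232)),(b,Rr,(614,335),(659,300))): print(cast(w,f(*t),.164)[0],cast(w,f(*fl),.114)[0])
for w,f,e in((a,L,[(121,170),(192,175),(108,305),(175,309)]),(b,Rr,[(631,240),(699,243),(632,372),(699,376)])): print("slot",cast(w,[f(*q) for q in e],.108)[:,:2].round(4).tolist())
```

```text
top [0.43759067 0.31197106 0.16250711]
flange [0.4385581  0.31175835 0.11419965]
[0.43679397 0.31143003 0.164     ] [0.43909118 0.3118378  0.114     ]
[0.43772939 0.31253733 0.164     ] [0.43810124 0.31172478 0.114     ]
slot [[0.4164, 0.3022], [0.4214, 0.3274], [0.4652, 0.2945], [0.47, 0.3193]]
slot [[0.4159, 0.3044], [0.4204, 0.3288], [0.4653, 0.2932], [0.4703, 0.3183]]
```

```bash
cat >> h.py <<'E'
PR=down(np.pi/2+np.radians(-10.8)); PXY=np.array([.4380,.3119]); PZ=.120; OFF=PZ-.038
E
python3 - <<'E'
from h import *
bot.gripper_to(.05); bot.move_pose((*PXY,.24),PR); bot.line_to((*PXY,PZ),PR,.12); bot.gripper_to(0)
print("w",bot.get_gripper_width(),bot.get_force(),bot.get_eef_pos())
bot.line_to((*PXY,.25),PR,.12); bot.move_pose(np.r_[jig(-.002,0,0)[:2],.053+OFF+.075],PR); bot.wait(.3)
print([np.array(bot.get_force()).round(2) for _ in range(3)],bot.get_gripper_width(),bot.get_t())
w=cam("wrist"); save(w,"h1.png"); pickle.dump(w,open("h1.pkl","wb"))
t=np.r_[np.array(bot.get_eef_pos())]-[0,0,OFF]; print("expected tip px",proj(w,t),"post px",proj(w,jig(-.002,0,.053))); check(w)
E
```

```text
w 0.023619572234798072 [-1.05596968e+00 -2.82512684e-03  3.49403189e+00] [0.43803067 0.31197917 0.12013486]
[array([ 0.31, -0.18, -1.23]), array([ 0.31, -0.18, -1.23]), array([ 0.31, -0.18, -1.23])] 0.023621322136982217 96.4583
expected tip px [[280.08166791 212.96557022]] post px [[279.45080193 193.88377676]]
b (np.float64(389.1), np.float64(167.8)) [-0.0005 -0.0004]
c (np.float64(241.9), np.float64(178.8)) [ 0.0007 -0.    ]
d (np.float64(173.7), np.float64(183.8)) [-0.0001  0.0001]
```

View pics/h1.png

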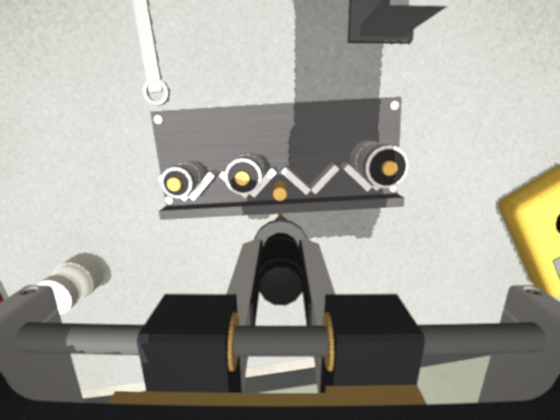

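The probe is held upright with its tip at (280,213), as predicted. The post at (280,193) matches its projection, and all three cans read home. I'll start the touches.

```bash
cat >> h.py <<'E'
def touch(xy,z):
    bot.line_to((*xy,z+OFF+.035),PR,.15); bot.line_to((*xy,z+OFF+.006),PR,.06); bot.wait(.2)
    f0=bot.get_force()[2]; h=.006; hit=None
    while h>-.006:
        h-=.0007; bot.line_to((*xy,z+OFF+h),PR,.02); bot.wait(.06); f=bot.get_force()[2]-f0
        if f>.6:
            hit=h; break
    if hit is not None: bot.line_to((*xy,z+OFF+hit-.0018),PR,.015)
    bot.wait(.65); print("touch hit",hit,"F",bot.get_force()[2]-f0,bot.get_t())
    bot.line_to((*xy,z+OFF+.02),PR,.04); bot.line_to((*xy,.125+OFF),PR,.15); return hit
E
python3 - <<'E'
from h import *
assert touch(jig(-.002,0,0)[:2],.053) is not None
for k,n in(("b",0),("c",2),("d",3)):
    r,H=CAN[k]; xy=jig(-1.414*r,NY[n],0)[:2]
    bot.line_to((*xy,.125+OFF),PR,.15)
    w=cam("wrist"); p,uv=stud(w,xy,H+.016); print(k,p,xy)
    if p is not None and np.linalg.norm(p-xy)>.004: print("moved?"); break
    if touch(xy,H+.016) is None: break
save(check(cam("wrist")),"h2.png"); print(bot.get_gripper_width(),bot.get_force())
E
```

```text
touch hit -0.00030000000000000057 F 1.2087745573855124 101.45
b [0.6169453  0.27270653] [0.61784171 0.27250631]
touch hit -0.0010000000000000005 F 0.6649022281234029 108.7167
c [0.60090188 0.12120026] [0.60124268 0.12137402]
touch hit 0.0010999999999999994 F 1.1865494692228706 115.0583
d [0.59461474 0.0455072 ] [0.59469514 0.04557411]
touch hit 0.0046 F 0.7259042075946429 119.3583
b (np.float64(497.9), np.float64(183.6)) [-0.0006 -0.0008]
c (np.float64(351.6), np.float64(193.0)) [-0.0004 -0.0002]
d (np.float64(280.1), np.float64(198.4)) [-0.0001 -0.0001]
0.02378411743555168 [ 1.05825407  1.35264395 -1.07876773]
```

The d trigger came 4.6 mm high, which is likely force-sensor drift and not contact. The c touch was shallow too. I'll redo c and then d, keeping the order, with position-based descent and a force log.

Run:
```python
from h import *
for k,n in(("c",2),("d",3)):
    r,H=CAN[k]; xy=jig(-1.414*r,NY[n],0)[:2]; z=H+.016+OFF
    bot.line_to((*xy,.125+OFF),PR,.15); bot.line_to((*xy,z+.01),PR,.1); bot.wait(.5); L=[]
    for h in np.arange(.008,-.0031,-.001):
        bot.line_to((*xy,z+h),PR,.02); bot.wait(.12); L.append((round(1e3*h,1),round(bot.get_force()[2],2),round(1e3*(bot.get_eef_pos()[2]-z),1)))
    bot.wait(.5); L.append(round(bot.get_force()[2],2)); w=cam("wrist"); save(w,f"t{k}.png"); print(k,L,bot.get_t())
    bot.line_to((*xy,z+.02),PR,.04); bot.line_to((*xy,.125+OFF),PR,.15)
check(cam("wrist"))
a=[cv2.resize(cv2.imread(f"pics/t{k}.png")[120:260,200:330],None,fx=3,fy=3,interpolation=cv2.INTER_CUBIC) for k in"cd"]
cv2.imwrite("pics/tcd.png",np.hstack(a))
```

```text
c [(np.float64(8.0), np.float64(-1.57), np.float64(8.0)), (np.float64(7.0), np.float64(-1.6), np.float64(7.0)), (np.float64(6.0), np.float64(-0.19), np.float64(6.0)), (np.float64(5.0), np.float64(-0.92), np.float64(5.0)), (np.float64(4.0), np.float64(-0.71), np.float64(4.0)), (np.float64(3.0), np.float64(0.12), np.float64(3.0)), (np.float64(2.0), np.float64(-0.41), np.float64(2.0)), (np.float64(1.0), np.float64(-0.87), np.float64(1.0)), (np.float64(0.0), np.float64(-1.01), np.float64(0.0)), (np.float64(-1.0), np.float64(0.2), np.float64(-1.0)), (np.float64(-2.0), np.float64(0.85), np.float64(-2.0)), (np.float64(-3.0), np.float64(0.53), np.float64(-3.0)), np.float64(0.91)] 126.9417
d [(np.float64(8.0), np.float64(-0.72), np.float64(8.0)), (np.float64(7.0), np.float64(-1.34), np.float64(7.0)), (np.float64(6.0), np.float64(-1.42), np.float64(6.0)), (np.float64(5.0), np.float64(-1.09), np.float64(5.0)), (np.float64(4.0), np.float64(-1.62), np.float64(4.0)), (np.float64(3.0), np.float64(0.87), np.float64(3.0)), (np.float64(2.0), np.float64(-0.54), np.float64(2.0)), (np.float64(1.0), np.float64(-0.75), np.float64(1.0)), (np.float64(0.0), np.float64(-0.52), np.float64(0.0)), (np.float64(-1.0), np.float64(-0.13), np.float64(-1.0)), (np.float64(-2.0), np.float64(1.39), np.float64(-2.0)), (np.float64(-3.0), np.float64(0.9), np.float64(-3.0)), np.float64(0.73)] 134.6333
b (np.float64(497.9), np.float64(183.6)) [-0.0006 -0.0008]
c (np.float64(351.5), np.float64(192.8)) [-0.0006 -0.0003]
d (np.float64(280.0), np.float64(198.4)) [-0.0001 -0.0002]
```

View pics/tcd.png

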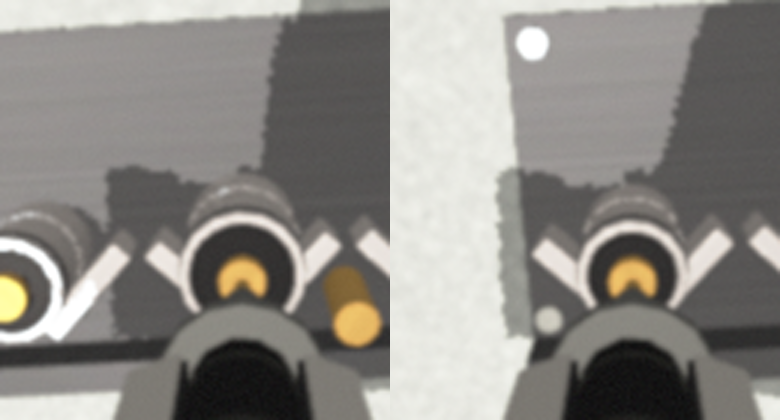

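In the picture the pin is on the stud of both c and d. The force rise of about 2 N at −3 mm fits the spring. By position, the zero post and b were compressed 2–3 mm as well. Now I'll hang the probe back in the fork.

Run:
```python
from h import *
p=bot.get_eef_pos(); bot.line_to((p[0],p[1],.25),PR,.15); bot.line_to((*PXY,.25),PR,.2)
bot.line_to((*PXY,PZ+.02),PR,.12); bot.line_to((*PXY,PZ+.001),PR,.04); bot.wait(.2); print(bot.get_force(),bot.get_moment())
bot.gripper_to(.05); bot.wait(.3); bot.line_to((*PXY,.25),PR,.12)
bot.gripper_to(.08); ob=[]
for dy in(-.1,.1):
    bot.move_pose((.46,.31+dy,.25),TR); w=cam("wrist"); save(w,f"ps{dy}.png")
a=[cv2.resize(cv2.imread(f"pics/ps{d}.png")[90:290,x:x+130],None,fx=3,fy=3,interpolation=cv2.INTER_CUBIC) for d,x in((-.1,320),(.1,100))]
cv2.imwrite("pics/psz.png",np.hstack(a)); bot.gripper_to(.0); save(check(),"j9.png"); print(bot.get_t())
```

```text
[-1.07001094 -0.11571484 -0.67866108] [-0.00751487 -0.0301398   0.03841192]
b (np.float64(370.8), np.float64(213.3)) [-0.0007 -0.0004]
c (np.float64(249.1), np.float64(214.1)) [-0.0005  0.0003]
d (np.float64(191.2), np.float64(214.9)) [-0.0003  0.0002]
146.3333
```

View pics/psz.png

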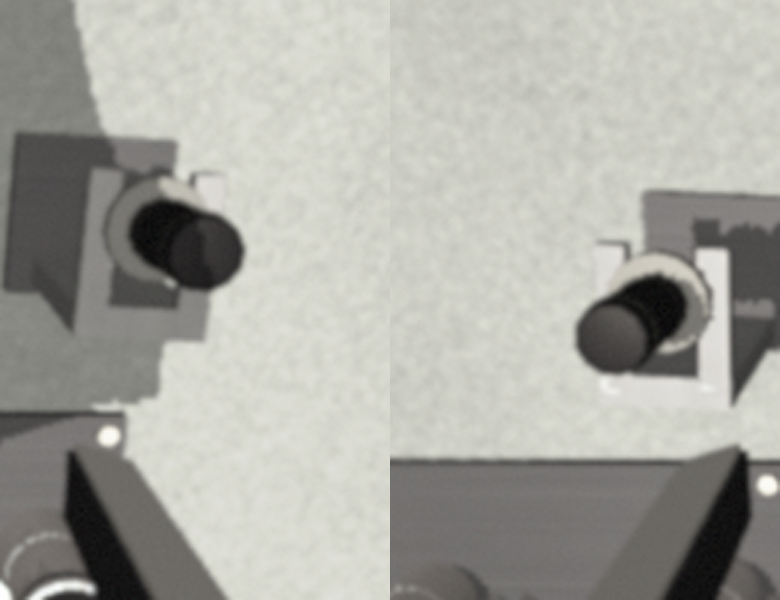

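View pics/j9.png

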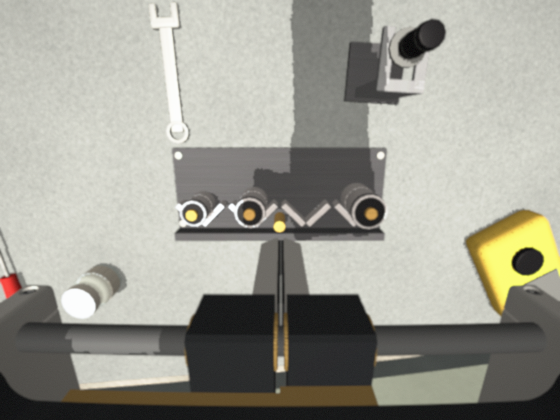

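The probe is back upright in the fork at its original place, with its handle top at zoom (205,250) and (613,337). All three cans are home, with studs at (191,215), (249,214) and (371,213), and the spanner, tin and driver look undisturbed. Handing in.

```bash
python3 -c "
from workcell import bot, vision
print(bot.sign_off())"
```

```text
the job is handed in; nothing more can be done
None
```

I handed the job in at about 146 s. Cans b, c and d (a was absent) are home in their Vs, b after being put back when it was knocked. The probe touched the zero post, then b, c and d in order, with c touched a second time and d redone because the first d attempt stopped short, and it is back upright in its fork.

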